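Hang up the guard, then hold the cap hopper's sprung shutter half open

ROBOT

A 7-joint arm with a two-finger parallel gripper is mounted at the origin on a cart in front of the work surface, level with it; the furniture and walls round the work are solid. World frame = base frame: x ahead of the robot, y to its left, z up, the work surface at z = 0. Lengths are in m, angles in rad, forces in N, time in s.
With the tool pointing down it reaches from about 0.35 to 0.9 m from the base axis. Payload 8.1 kg.
Tool frame: the origin (TCP) lies midway between the tips of the shut fingers; the grasp point (between the pads) lies arm.grasp_offset behind it (arm.grasp_offset is the distance from the TCP to the grasp point, in m); z points along the fingers, y is the line along which they close (so a half turn about z gives the same grasp; the last joint's range is limited). The gripper opens to 92 mm and grips with 3 to 60 N. Pads are 19 mm wide; open, the fingers measure 130 mm over their backs; the gripper's body (75 mm by 190 mm) begins 47 mm behind the grasp point.
Start: joints at [-1.432, 0.434, 0.025, 1.573, -0.012, 1.134, -0.075], TCP at [0.15, 0.607, 0.202] pointing down, gripper open.
Joint ranges: [-2.62, 2.62], [-0.44, 2.09], [-1.27, 1.32], [0.08, 2.57], [-1.32, 4.46], [0.12, 2], [-2.74, 2.74]. Speed limits (rad/s): [2.22, 2.22, 3.01, 3.01, 3.14, 3.14, 3.14].

INTERFACE

Orientations are given as a rotation vector (axis times angle).
In Python, from cell import observe, imaging, arm gives the robot as it stands.
- The arm moves only by the tool apply_moves, never from a script. Its argument "commands" is a list of rows, each a list of 5 numbers: the opening in per cent of the stroke, from 0 (shut) to 100 (fully open), then the shift along the world's x, y, z in units of 0.06 m (1.0 is 0.06 m), then the turn about the world's z in units of 0.5 rad (1.0 is 0.5 rad). A call has 1 to 12 rows; each row shifts and turns the commanded pose from where the row before left it; what a row does not reach is not made up. A row lasts 1/8 s, in which the tool goes at most 62.5 mm and 10.7 degrees, less where a joint would pass 70% of its speed; a pose out of reach is approached as far as the arm can. A call with a number of a shift or a turn outside -1 to 1 is refused whole. A call with a gripper value outside its range is refused whole. The fingers move at their own pace and stop on an object; "newtons" is the grip in N (left out, the last holds). Time passes only in rows, so rows that do not move let the fingers close. It gives the time, the measured TCP pose, the force, the opening and the grip force at its end, in the units of the state.
- observe(): the state, without advancing time (a new reading comes with each control period).
- imaging.get_image(name): name is "side" or "top"; returns (picture, depth): 400x640x3 uint8, red, green, blue; 400x640 float32, m along the optical axis (not along the pixel's ray), 0 where there is no reading.
- imaging.camera_params(name): a dict with "camera_matrix" (3x3 intrinsics, pixels), "origin" and "rotation" of the camera in the world. Camera axes: x right, y up, looking along -z (the intrinsics and any distortion apply to the point x, -y, -z); pixel columns grow to the right and rows downward; lengths in m; the calibration is good to about 2 mm. A picture is of the moment at which its call begins. camera_params takes no time and is no camera call.
- arm.sign_off(): hands the job in; it is judged then, once.
The state is a dict: "clock": time; "joints": joint angles; "dq": joint speeds; "joint_efforts": joint torques, N m; "position": TCP position; "ee_rot": TCP orientation; "force": force on the tool from outside, world axes, zero at the start; "ft_torque": the same for the moment, N m; "width": opening from 0.0 (shut) to 1.0 (fully open); "gripper_force": force on a finger pad.
Only numpy, scipy, OpenCV 4.12 (cv2) and the standard library are available. Lean on these libraries where they do the work, as an engineer would, in place of code of your own. Each camera call takes 0.05 s, during which the arm holds its last target. There are 200 camera calls.

TASK

Lift the sheet-metal guard off the cap hopper and hang it over the bar of the stand behind the hopper, so that it straddles the bar and hangs freely. Then slide the hopper's sprung shutter by its upright tab to half of its travel, so that half of the filling opening is uncovered, and hold it there against the spring: finish while still holding it, do not let go. Leave the other things on the table as they are.

Things in the scene. Friction and masses are not known exactly. Their poses are not given: they have to be found in the camera images.
- hopper: Fixed white box with a steel deck on top, 90 (its x) x 170 (its y) x 85 mm high; origin: middle of its underside, on the table; yaw within 13 degrees. Filling opening in the deck 36 mm wide, from y = 0 to +70 mm. Guide strips 8 mm high along y, outer faces at x = -26 and +26 mm. Dark marks beside them: y = +35 mm shut, 0 half (longest mark), -35 mm fully open, for the tab.
- shutter (a joint): Sprung slide of the shutter, in m: 0 shut, 0.070 fully open, 0.035 half. It slides along the hopper's -y (towards the robot's right). A spring pulls it shut: about 4 N at the start of the travel, 9.6 N at half, 15 N fully open; it shuts when let go.
- shutter_tab (a point): Point on the shutter's upright black tab, on its centre line, 27 mm above the deck. The tab is 24 mm (hopper x) by 12 mm (hopper y), its top 40 mm above the deck, its foot 8 mm above the deck. At the start it stands under the guard; it lies at hopper x = 0, y = 35 mm when shut and y = 0 at half travel.
- guard: Loose guard, about 0.2 kg: bent aluminium sheet, an upside-down U 68 (its x) x 56 (its y) x 63 mm high, inside 62 mm wide and 60 mm deep, open at both y ends, black grip on top. Origin: middle of its underside (the legs' feet). It starts on the deck, straddling the guides and the tab. Two ribs 7 mm deep along y under the roof, 20 mm apart, seat the bar between them.
- guard_grip (a point): Middle of the guard's grip, 79 mm above the guard's feet: an upright block 12 mm (guard x) by 44 mm (guard y) that stands 30 mm above the guard's roof. Pinch it across its 12 mm.
- guard_saddle (a point): Middle of the underside of the guard's roof, 60 mm above its feet; it lies 6 mm above the bar's centre line when the guard hangs properly.
- bar_stand: Fixed stand behind the hopper: dark base plate 50 (its x) x 140 (its y) x 10 mm, two steel posts at y = -57 and +57 mm, and a round bar between their tops along y. Origin at the middle of its underside on the table. The posts reach 134 mm high, 3 mm above the bar.
- bar_mid (a point): Middle of the bar's centre line, 125 mm above the table. The bar is 12 mm thick, runs along the stand's y and has 102 mm free between the posts.
- bottle_front: Bystander: filled sauce bottle, 54 mm across and 166 mm high, right of the hopper; origin at the middle of its foot.
- cap_stray: Bystander: loose screw cap, 29 mm across, 17 mm high.
- pen_click: Bystander: pen, 145 mm long, lying on the table.

How it is judged:
On the way:
1. the guard hangs on the bar and is let go, with the shutter shut (x of guard_saddle in the frame of bar_mid between -0.02 and 0.02 m and y of guard_saddle in the frame of bar_mid between -0.045 and 0.045 m and z of guard_saddle in the frame of bar_mid between 0 and 0.016 m and angle between guard's own z axis and vertical below 0.45 rad and angle between the y axis of guard and the y axis of bar_stand, either way round below 0.35 rad and linear speed of guard below 0.03 m/s and contact force between guard and bar_stand above 0.5 N and contact force between guard and the fingers below 0.1 N and contact force between guard and the arm below 0.1 N and contact force between guard and hopper below 0.1 N and value of joint shutter below 0.01 m), for 0.2 s.
At the end, for the whole second after the job is handed in: The shutter stands still between 28 and 42 mm of its 70 mm travel, pushed or gripped by the hand with over 3 N; the guard straddles the bar between the posts, at rest, tilted under 26 degrees, within 20 degrees of the bar's line, carried by the bar alone (x of guard_saddle in the frame of bar_mid between -0.02 and 0.02 m and y of guard_saddle in the frame of bar_mid between -0.045 and 0.045 m and z of guard_saddle in the frame of bar_mid between 0 and 0.016 m and angle between guard's own z axis and vertical below 0.45 rad and angle between the y axis of guard and the y axis of bar_stand, either way round below 0.35 rad and linear speed of guard below 0.03 m/s and contact force between guard and bar_stand above 0.5 N and contact force between guard and the fingers below 0.1 N and contact force between guard and the arm below 0.1 N and contact force between guard and hopper below 0.1 N and value of joint shutter between 0.028 and 0.042 m and velocity of joint shutter between -0.01 and 0.01 m/s and (contact force between shutter and the fingers above 3 N or contact force between shutter and the arm above 3 N) and contact force between guard and shutter below 0.1 N); the arm keeps its last pose, push and grip.
It fails at once if the bottle, cap or pen is knocked away (over 30 mm) or the bottle tipped (distance of any of bottle_front, cap_stray, pen_click from where it was at the start of the episode above 0.03 m or angle between bottle_front's own z axis and vertical above 0.3 rad).
It also fails if it takes over 38 s, if anything falls off the work surface, if the arm or the gripper's body presses on something with over 40 N, if the wrist force passes 120 N, or if a joint passes its speed limit or range.

## Working session

There is one attempt and no reset: what is moved stays moved. The work goes in short steps, Python scripts to look and compute and a tool call to move; the robot and the scene stay as the last step left them, time stands still between calls to the robot, and variables do not carry over. Pictures are saved under pics/ and viewed, at most 10 in all, crops included, and the job is handed in when it is done.

Besides the shell and the picture viewer there is one more tool, called after "Emit:" by a JSON object that holds its "api" and its "payload", one argument or row to a line. apply_moves: Moves the arm, as the interface text tells. Its arguments: {"type":"object","properties":{"commands":{"type":"array"},"newtons":{"type":"number"}},"required":["commands"]}

```bash
mkdir -p pics; cat > h.py <<'E'
import numpy as np, cv2
from cell import observe, imaging, arm
def snap(n,f):
    im,d=imaging.get_image(n); cv2.imwrite(f'pics/{f}.png',im[:,:,::-1]); np.savez(f'pics/{f}.npz',im=im,d=d); return im,d
def cloud(n,d):
    p=imaging.camera_params(n);K=np.array(p['camera_matrix']);R=np.array(p['rotation']);o=np.array(p['origin'])
    if R.shape!=(3,3): R=cv2.Rodrigues(R)[0]
    v,u=np.mgrid[:d.shape[0],:d.shape[1]]
    c=np.stack([(u-K[0,2])/K[0,0]*d,-(v-K[1,2])/K[1,1]*d,-d],-1)
    return c@R.T+o
E
python3 - <<'E'
from h import *
for n in('top','side'):
    snap(n,n+'0');print(imaging.camera_params(n))
s=observe();print(s,arm.grasp_offset)
E
```

```text
{'camera_matrix': array([[375.35330658,   0.        , 322.45973596],
       [  0.        , 375.35330658, 198.53107453],
       [  0.        ,   0.        ,   1.        ]]), 'origin': array([0.29687445, 0.21863998, 1.15330937]), 'rotation': array([ 0.11126539, -0.15146587, -1.54226561])}
{'camera_matrix': array([[457.51911069,   0.        , 317.6383843 ],
       [  0.        , 457.51911069, 194.11562529],
       [  0.        ,   0.        ,   1.        ]]), 'origin': array([0.35425478, 1.26516849, 0.53512737]), 'rotation': array([ 0.10624016, -1.73622243, -2.50123119])}
{'clock': 0.1, 'joints': array([-1.43159104,  0.43513853,  0.02494552,  1.57402708, -0.01159939,
        1.1339467 , -0.0750801 ]), 'dq': array([-0.00059492, -0.00225934,  0.00043156, -0.00222554,  0.00063938,
       -0.00058181, -0.00048736]), 'joint_efforts': array([ 2.62416586e-03, -6.69115591e+01,  9.87712853e-01, -3.15143824e+01,
       -6.05313177e-02,  3.73814930e-02,  5.41602560e-05]), 'position': array([0.14958172, 0.606336  , 0.20172419]), 'ee_rot': array([-3.78933285e-01, -3.11860293e+00,  2.15805440e-03]), 'force': array([0.14727491, 0.31181317, 0.39649238]), 'ft_torque': array([-0.01634065,  0.01017447,  0.00496978]), 'gripper_force': 0.0, 'width': 1.0014243528889069} 0.0188
```

View pics/top0.png

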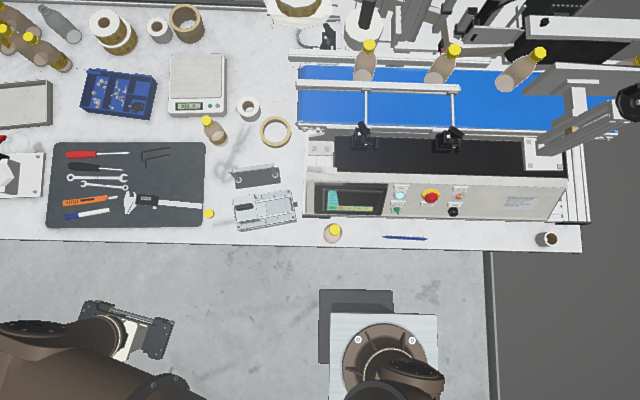

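View pics/side0.png

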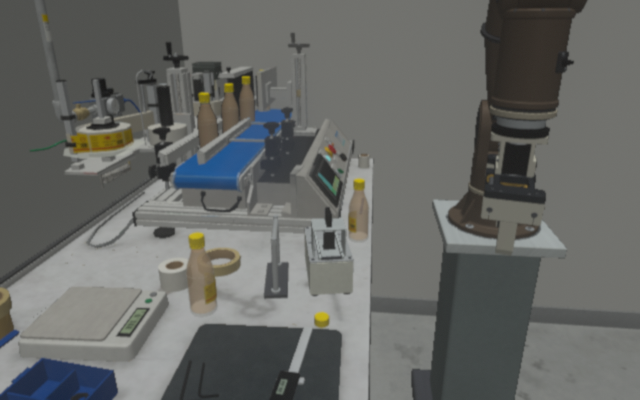

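Top view: hopper around (265,207), stand at (255,177), front bottle (333,232), stray cap (208,213), pen (405,238). In the side view the guard and hopper are at (328,255) and the stand at (277,260).

```bash
python3 - <<'E'
from h import *
a=np.load('pics/top0.npz');b=np.load('pics/side0.npz')
A=cv2.resize(a['im'][150:250,200:350],None,fx=5,fy=5,interpolation=2)
cv2.imwrite('pics/tc.png',A[:,:,::-1])
B=cv2.resize(b['im'][190:310,240:390],None,fx=5,fy=5,interpolation=2)[:600]
cv2.imwrite('pics/sc.png',B[:,:,::-1])
P=cloud('top',a['d']);
def rect(m,name):
    n,l,st,c=cv2.connectedComponentsWithStats(m.astype(np.uint8))
    for i in range(1,n):
        if st[i,4]<6: continue
        q=P[l==i]; r=cv2.minAreaRect((q[:,:2]*1000).astype(np.float32))
        print(name,st[i],'mean',q.mean(0).round(4),'z',q[:,2].min().round(3),q[:,2].max().round(3),'rect',np.round(r[0],1),np.round(r[1],1),round(r[2],1))
z=P[:,:,2]; roi=np.zeros(z.shape,bool); roi[150:240,200:310]=1
rect(roi&(z>.075)&(z<.1)&(P[:,:,0]<.5),'deck')
rect(roi&(z>.12),'hi')
rect(roi&(z>.138)&(z<.153),'roof'); rect(roi&(z>.165),'grip')
rect(roi&(z>.115)&(z<.142),'bar'); rect(roi&(z>.006)&(z<.014),'base')
Q=cloud('side',b['d']);print(Q[255,330],Q[240,328],Q[215,328],Q[225,275],P[232,333],P[213,208],P[238,405])
E
```

```text
deck [ 232  190   64   40 1316] mean [0.4431 0.3414 0.0861] z 0.075 0.099 rect [444.  361.6] [ 90.3 169.9] 12.0
deck [302 191   8  26  74] mean [0.4526 0.2453 0.0871] z 0.081 0.1 rect [462.5 241.9] [74.  20.1] 2.2
deck [295 202   3   4   6] mean [0.4636 0.2703 0.0762] z 0.075 0.077 rect [462.8 270.2] [10.   4.6] 20.2
hi [228 163  46  11 197] mean [0.5489 0.394  0.1402] z 0.122 1.153 rect [456.1 301.8] [343.2 106.2] 44.8
hi [305 165   5  43 188] mean [0.4913 0.2365 0.1746] z 0.12 1.153 rect [421.6 233. ] [250.7  14.3] 3.3
hi [234 194  25  29 554] mean [0.4341 0.3993 0.1609] z 0.12 1.153 rect [369.  339.3] [269.5  80. ] 42.6
roof [234 194  24  28 424] mean [0.4362 0.4013 0.1477] z 0.139 0.153 rect [437.6 402.4] [68.1 56. ] 11.3
roof [305 195   5   7  24] mean [0.4686 0.2358 0.1458] z 0.138 0.153 rect [468.7 236.7] [14.7 11.1] 0.4
grip [305 165   5  28 108] mean [0.511  0.2366 0.1883] z 0.165 0.202 rect [514.  237.3] [65.6 10.8] 0.7
grip [235 203  18   7  88] mean [0.4354 0.3995 0.1876] z 0.166 1.153 rect [379.5 312.9] [248.3  35. ] 56.8
bar [228 163  46  11 198] mean [0.5515 0.3955 0.1296] z 0.117 0.136 rect [552.3 396.1] [ 12.  125.2] 9.7
bar [305 198   5  12  45] mean [0.454  0.2365 0.1274] z 0.115 0.14 rect [455.6 236.6] [27.3 11.2] 1.1
bar [252 218   7   3  10] mean [0.4087 0.3772 0.1284] z 0.118 0.14 rect [408.6 377.2] [ 1.6 18.2] 15.5
bar [238 220  13   3  18] mean [0.4027 0.4052 0.1285] z 0.115 0.141 rect [402.7 405.5] [ 1.1 32.2] 11.3
base [275 167   5   8  23] mean [0.5761 0.3347 0.0101] z 0.008 0.013 rect [575.5 335.4] [24.1 10.1] 11.6
base [235 168  46  21 550] mean [0.5492 0.4002 0.0099] z 0.006 0.014 rect [552.1 396.6] [ 50.7 139.7] 9.7
[0.4291248  0.42699678 0.08709965] [0.43593027 0.40061565 0.10817684] [0.4340186  0.42370317 0.17515307] [0.55211984 0.38383916 0.12938221] [0.37594531 0.16538546 0.16621539] [0.43636344 0.53747331 0.01496828] [ 0.37590658 -0.06493132  0.00421484]
```

View pics/tc.png

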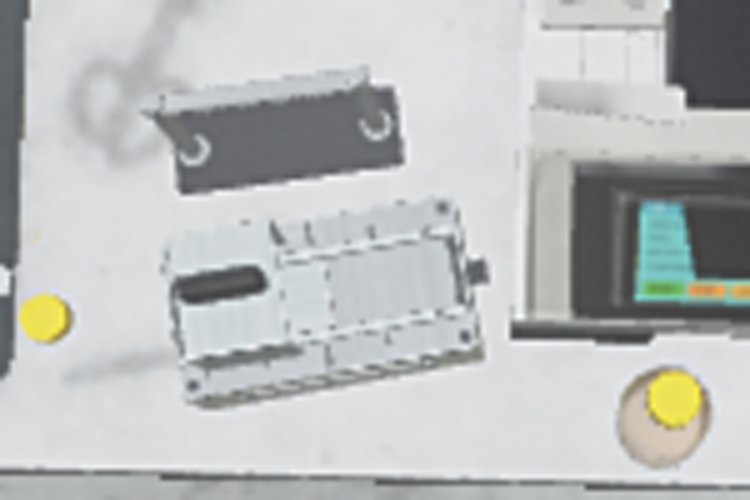

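View pics/sc.png

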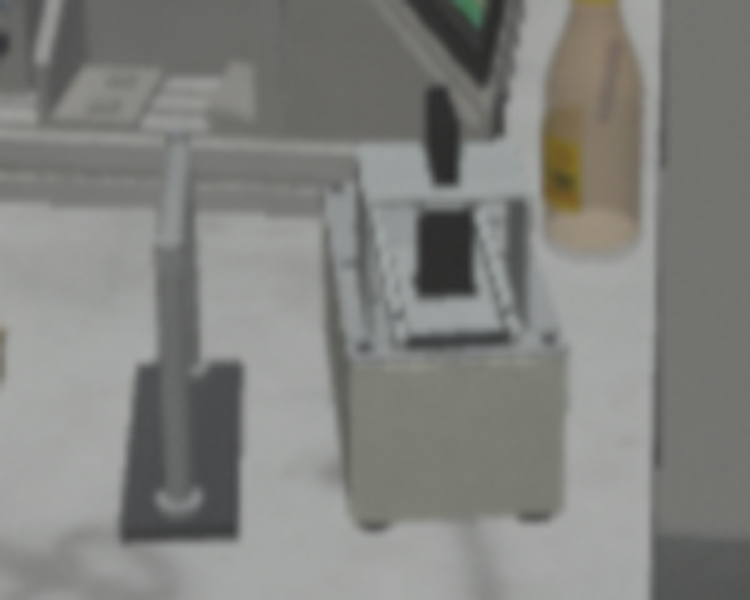

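The crops show the guard at the left end of the deck with its black grip at crop (218,285). The bar runs from (150,108) to (365,75) between its posts. The depth rectangles match the given sizes:

| Item | Centre (x, y) in m | Yaw |
|---|---|---|
| Hopper | (0.444, 0.362) | 12° |
| Guard | (0.437, 0.402) | 11.3° |
| Bar | (0.552, 0.396) | 9.7° |

Next I'll move above the guard with tool y along the guard's x.

Emit:
{"api": "apply_moves", "payload": {
  "commands": [
    [100, 0, 0, 0.5, -0.1],
    [100, 0.47, -0.34, 0.3, -0.2],
    [100, 0.47, -0.34, 0, -0.23],
    [100, 0.47, -0.34, 0, -0.23],
    [100, 0.47, -0.34, 0, -0.23],
    [100, 0.47, -0.34, 0, -0.23],
    [100, 0.47, -0.34, 0, -0.23],
    [100, 0.47, -0.34, 0, -0.23],
    [100, 0.47, -0.34, 0, -0.23],
    [100, 0.47, -0.34, 0, -0.23],
    [100, 0.47, -0.34, 0, -0.23],
    [100, 0, 0, 0, 0]
  ]
}}

```text
clock: 1.6
position: [0.4342, 0.4, 0.2502]
ee_rot: [2.062, 2.368, -0.001]
force: [-0.2, 0.1, 0.7]
width: 0.999
gripper_force: 0.0
```

```bash
cat >> h.py <<'E'
def st():
    s=observe();R=cv2.Rodrigues(s['ee_rot'])[0]
    print(s['clock'],s['position'].round(4),'yaw_y',np.degrees(np.arctan2(R[1,1],R[0,1])).round(2),'z',R[:,2].round(3),s['force'].round(1),s['width'],s['gripper_force'],s['joints'].round(2))
E
python3 - <<'E'
from h import *
st()
a=np.load('pics/top0.npz');P=cloud('top',a['d']);z=P[...,2]
m=(z>.155)&(z<.19);m[:190]=0;m[230:]=0;m[:,:228]=0;m[:,265:]=0
q=P[m];print(cv2.minAreaRect((q[:,:2]*1000).astype(np.float32)),np.median(q,0))
E
```

```text
1.6 [0.4342 0.4    0.2502] yaw_y 7.88 z [ 0.001 -0.002 -1.   ] [-0.2  0.1  0.7] 0.9988950361910233 0.0 [-1.11  0.35  0.38  1.61 -0.14  1.2  -0.56]
((437.76788330078125, 402.2515563964844), (12.13071346282959, 43.30427551269531), 10.30760669708252) [0.43672958 0.40064601 0.17658418]
```

Emit:
{"api": "apply_moves", "payload": {
  "commands": [
    [100, 0.06, 0.04, -0.3, 0.11],
    [100, 0, 0, -0.4, 0],
    [100, 0, 0, -0.4, 0],
    [100, 0, 0, -0.3, 0],
    [100, 0, 0, -0.2, 0],
    [50, 0, 0, 0, 0],
    [0, 0, 0, 0, 0],
    [0, 0, 0, 0, 0],
    [0, 0, 0, 0, 0],
    [0, 0, 0, 0, 0],
    [0, 0, 0, 0, 0],
    [0, 0, 0, 0, 0]
  ],
  "newtons": 30
}}

```text
clock: 3.1
position: [0.4353, 0.4052, 0.1544]
ee_rot: [1.99, 2.431, 0.0]
force: [-0.3, 0.6, -0.2]
width: 0.294
gripper_force: 0.0
```

Emit:
{"api": "apply_moves", "payload": {
  "commands": [
    [0, 0.04, -0.04, 0, 0],
    [0, 0, 0, 0, 0],
    [0, 0, 0, 0, 0],
    [0, 0, 0, 0, 0],
    [0, 0, 0, 0, 0],
    [0, 0, 0, 0, 0]
  ]
}}

```text
clock: 3.85
position: [0.4377, 0.4029, 0.1544]
ee_rot: [1.99, 2.431, 0.0]
force: [0.2, -0.4, -0.7]
width: 0.004
gripper_force: 0.0
```

```bash
python3 - <<'E'
from h import *
st()
a,d=snap('side','side1');b,e=snap('top','top1')
A=cv2.resize(a[150:310,240:390],None,fx=3.5,fy=3.5,interpolation=2);B=cv2.resize(b[150:250,190:290],None,fx=4,fy=4,interpolation=2)
C=np.zeros((560,925,3),np.uint8);C[:,:525]=A;C[:400,525:]=B
cv2.imwrite('pics/c1.png',cv2.resize(C,(800,484))[:,:,::-1])
E
```

```text
3.85 [0.4377 0.4029 0.1544] yaw_y 11.41 z [ 0.  0. -1.] [ 0.2 -0.4 -0.7] 0.0036858592137284005 0.0 [-1.08  0.44  0.35  1.73 -0.17  1.   -0.47]
```

View pics/c1.png

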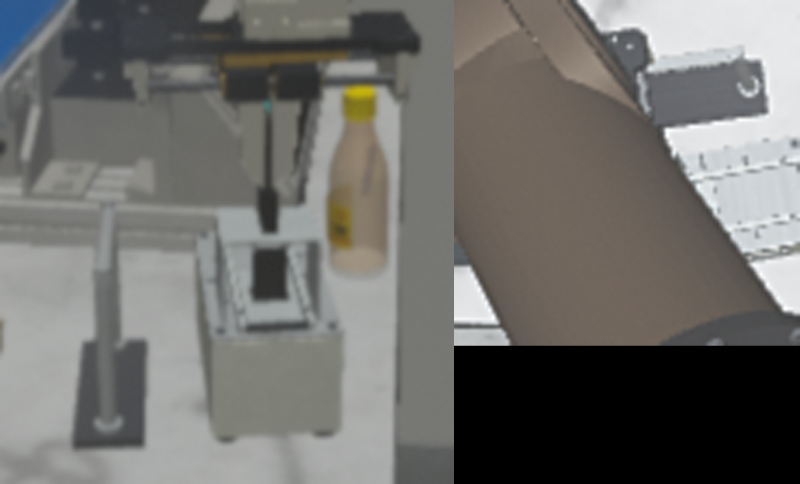

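The picture shows the shut fingers at crop (267,140), ending at or behind the top of the grip, and the guard is undisturbed. I'll check the fingers' depth.

```bash
python3 - <<'E'
from h import *
a=np.load('pics/side1.npz');Q=cloud('side',a['d'])
# crop px -> full: u=240+cx*925/800/3.5
for cy in range(90,260,8):
    v=int(150+cy*925/800/3.5); row=[]
    for cx in (262,267,271):
        u=int(240+cx*925/800/3.5); row.append(Q[v,u].round(3).tolist())
    print(v,row,a['im'][v,328])
E
```

```text
179 [[0.437, 0.438, 0.256], [0.433, 0.439, 0.256], [0.432, 0.431, 0.254]] [57 56 52]
182 [[0.437, 0.439, 0.25], [0.433, 0.441, 0.251], [0.434, 0.403, 0.238]] [61 68 66]
185 [[0.439, 0.414, 0.235], [0.459, 0.164, 0.147], [0.434, 0.404, 0.232]] [ 77 116 111]
187 [[0.439, 0.416, 0.232], [0.458, 0.179, 0.147], [0.434, 0.405, 0.228]] [75 89 83]
190 [[0.439, 0.416, 0.226], [0.436, 0.409, 0.223], [0.434, 0.409, 0.223]] [67 67 64]
192 [[0.439, 0.413, 0.22], [0.436, 0.409, 0.219], [0.433, 0.411, 0.22]] [63 62 60]
195 [[0.439, 0.414, 0.214], [0.436, 0.41, 0.213], [0.433, 0.411, 0.213]] [62 61 59]
198 [[0.439, 0.417, 0.209], [0.436, 0.408, 0.206], [0.433, 0.412, 0.207]] [58 58 55]
200 [[0.439, 0.416, 0.204], [0.435, 0.414, 0.204], [0.433, 0.412, 0.203]] [58 58 56]
203 [[0.439, 0.413, 0.197], [0.436, 0.409, 0.195], [0.433, 0.413, 0.197]] [59 59 57]
206 [[0.439, 0.412, 0.19], [0.436, 0.408, 0.188], [0.433, 0.411, 0.189]] [60 60 58]
208 [[0.439, 0.416, 0.187], [0.436, 0.408, 0.184], [0.433, 0.409, 0.184]] [59 60 57]
211 [[0.439, 0.413, 0.179], [0.435, 0.411, 0.178], [0.433, 0.413, 0.18]] [58 58 56]
214 [[0.438, 0.421, 0.176], [0.434, 0.424, 0.178], [0.432, 0.42, 0.176]] [47 47 45]
216 [[0.438, 0.421, 0.172], [0.434, 0.423, 0.172], [0.432, 0.424, 0.173]] [46 46 44]
219 [[0.438, 0.423, 0.166], [0.434, 0.426, 0.167], [0.432, 0.424, 0.167]] [46 46 45]
222 [[0.438, 0.425, 0.16], [0.434, 0.423, 0.16], [0.432, 0.425, 0.161]] [45 45 44]
224 [[0.438, 0.422, 0.154], [0.434, 0.424, 0.155], [0.432, 0.426, 0.156]] [46 47 45]
227 [[0.439, 0.418, 0.146], [0.434, 0.424, 0.149], [0.432, 0.424, 0.149]] [117 121 120]
229 [[0.437, 0.431, 0.147], [0.434, 0.427, 0.146], [0.431, 0.428, 0.146]] [144 150 149]
232 [[0.441, 0.394, 0.124], [0.437, 0.393, 0.123], [0.435, 0.393, 0.123]] [75 77 76]
235 [[0.44, 0.402, 0.12], [0.436, 0.401, 0.12], [0.434, 0.399, 0.119]] [47 47 45]
```

```bash
python3 - <<'E'
from h import *
a=np.load('pics/side1.npz');Q=cloud('side',a['d'])
for v in (200,208,211,220): print(v,[(u,*Q[v,u].round(3).tolist()) for u in range(316,340)if Q[v,u,1]>.35])
cv2.imwrite('pics/c2.png',cv2.resize(a['im'][165:235,295:365],None,fx=8,fy=8,interpolation=0)[:,:,::-1])
E
```

```text
200 [(319, 0.454, 0.41, 0.201), (320, 0.451, 0.415, 0.204), (321, 0.449, 0.415, 0.203), (322, 0.447, 0.415, 0.204), (323, 0.445, 0.416, 0.204), (324, 0.443, 0.416, 0.204), (325, 0.441, 0.413, 0.203), (326, 0.439, 0.416, 0.204), (327, 0.438, 0.409, 0.202), (328, 0.435, 0.414, 0.204), (329, 0.433, 0.412, 0.203), (330, 0.431, 0.412, 0.203), (331, 0.429, 0.411, 0.203), (332, 0.427, 0.413, 0.204), (333, 0.425, 0.412, 0.203), (334, 0.423, 0.409, 0.202), (335, 0.421, 0.411, 0.203), (336, 0.419, 0.408, 0.202)]
208 [(322, 0.447, 0.415, 0.186), (323, 0.445, 0.416, 0.187), (324, 0.443, 0.415, 0.186), (325, 0.441, 0.414, 0.186), (326, 0.439, 0.416, 0.187), (327, 0.437, 0.416, 0.187), (328, 0.436, 0.408, 0.184), (329, 0.433, 0.409, 0.184), (330, 0.431, 0.412, 0.186), (331, 0.429, 0.413, 0.186), (332, 0.427, 0.412, 0.186), (333, 0.425, 0.413, 0.186), (334, 0.423, 0.41, 0.185)]
211 [(324, 0.446, 0.388, 0.169), (325, 0.441, 0.416, 0.18), (326, 0.439, 0.413, 0.179), (327, 0.437, 0.412, 0.179), (328, 0.435, 0.411, 0.178), (329, 0.433, 0.413, 0.18), (330, 0.431, 0.41, 0.178), (331, 0.429, 0.414, 0.18)]
220 [(316, 0.463, 0.385, 0.146), (317, 0.461, 0.385, 0.146), (318, 0.459, 0.385, 0.146), (319, 0.457, 0.387, 0.147), (320, 0.455, 0.382, 0.145), (321, 0.452, 0.386, 0.147), (322, 0.45, 0.388, 0.148), (323, 0.448, 0.385, 0.147), (324, 0.447, 0.381, 0.145), (325, 0.442, 0.405, 0.156), (326, 0.438, 0.421, 0.163), (327, 0.436, 0.424, 0.164), (328, 0.434, 0.424, 0.164), (329, 0.432, 0.422, 0.163), (330, 0.43, 0.424, 0.164), (331, 0.428, 0.421, 0.163), (332, 0.43, 0.38, 0.145), (333, 0.427, 0.383, 0.147), (334, 0.425, 0.379, 0.145), (335, 0.423, 0.38, 0.146), (336, 0.421, 0.38, 0.146), (337, 0.419, 0.382, 0.147), (338, 0.417, 0.382, 0.147), (339, 0.415, 0.379, 0.146)]
```

View pics/c2.png

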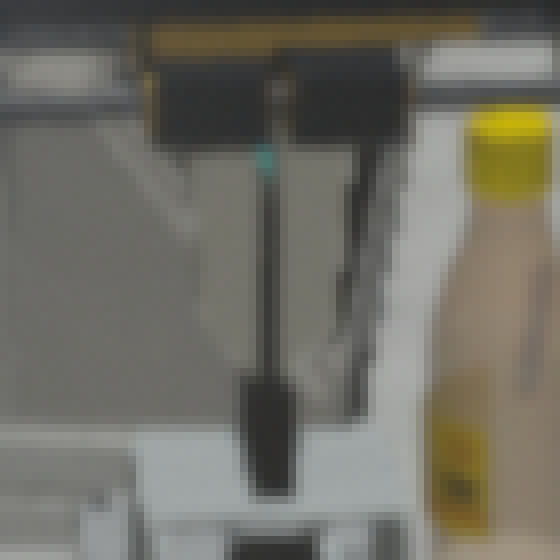

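Emit:
{"api": "apply_moves", "payload": {
  "commands": [
    [0, 0, 0, 0, 0],
    [0, 0, 0, 0, 0],
    [0, 0, 0, 0, 0],
    [0, 0, 0, 0, 0]
  ],
  "newtons": 30
}}

```text
clock: 4.45
position: [0.4377, 0.4028, 0.1544]
ee_rot: [1.99, 2.431, 0.0]
force: [-0.3, -0.5, -0.3]
width: 0.007
gripper_force: 0.0
```

The zoom shows the shut, tapered fingers ending right on top of the grip at crop (268,375), z ≈ 0.178, with the gripper body's underside near z 0.245. Both put the real tips about 25 mm above the reported TCP. I'll open, measure the tips while they are clear of the grip, then go lower.

Emit:
{"api": "apply_moves", "payload": {
  "commands": [
    [60, 0, 0, 0, 0],
    [60, 0, 0, 0, 0],
    [60, 0, 0, 0, 0],
    [60, 0, 0, 0, 0],
    [60, 0, 0, 0, 0],
    [60, 0, 0, 0, 0],
    [60, 0, 0, -0.1, 0],
    [60, 0, 0, -0.1, 0],
    [60, 0, 0, 0, 0]
  ]
}}

```text
clock: 5.58
position: [0.4372, 0.4025, 0.1416]
ee_rot: [-1.99, -2.431, 0.002]
force: [-0.7, 0.2, -0.2]
width: 0.597
gripper_force: 0.0
```

```bash
python3 - <<'E'
from h import *
st()
a,d=snap('side','side2');Q=cloud('side',d);a0=np.load('pics/side0.npz');
ch=(np.abs(a.astype(int)-a0['im']).sum(2)>40)
m=(Q[...,1]>.385)&(Q[...,1]<.43)&(Q[...,0]>.37)&(Q[...,0]<.5)&(Q[...,2]>.155)
for v in range(190,230,2):
    u=np.where(m[v])[0]
    if len(u): print(v,Q[v,u,2].mean().round(3),[int(x) for x in u])
cv2.imwrite('pics/c3.png',cv2.resize(a[165:235,295:365],None,fx=8,fy=8,interpolation=0)[:,:,::-1])
E
```

```text
5.575 [0.4372 0.4025 0.1416] yaw_y 11.4 z [-0.001 -0.001 -1.   ] [-0.7  0.2 -0.2] 0.5965468752426176 0.0 [-1.08  0.45  0.34  1.75 -0.18  0.98 -0.47]
190 0.222 [342, 343, 344, 345, 346, 347, 348, 349, 350, 351]
192 0.22 [305, 306, 307, 308, 309, 310, 311, 312, 313, 342, 343, 344, 345, 346, 347, 348, 349, 350, 351]
194 0.216 [305, 306, 307, 308, 309, 310, 311, 312, 313, 341, 342, 343, 344, 345, 346, 347, 348, 349, 350, 351]
196 0.212 [305, 306, 307, 308, 309, 310, 311, 312, 313, 314, 341, 342, 343, 344, 345, 346, 347, 348, 349, 350, 351]
198 0.207 [305, 306, 307, 308, 309, 310, 311, 312, 313, 314, 341, 342, 343, 344, 345, 346, 347, 348, 349, 350, 351]
200 0.203 [306, 307, 308, 309, 310, 311, 312, 313, 314, 341, 342, 343, 344, 345, 346, 347, 348, 349, 350]
202 0.199 [306, 307, 308, 309, 310, 311, 312, 313, 314, 341, 342, 343, 344, 345, 346, 347, 348, 349, 350]
204 0.194 [306, 307, 308, 309, 310, 311, 312, 313, 314, 341, 342, 343, 344, 345, 346, 347, 348, 349, 350]
206 0.19 [306, 307, 308, 309, 310, 311, 312, 313, 314, 341, 342, 343, 344, 345, 346, 347, 348, 349, 350]
208 0.184 [306, 307, 308, 309, 310, 311, 312, 313, 314, 325, 326, 327, 328, 329, 341, 342, 343, 344, 345, 346, 347, 348, 349, 350]
210 0.179 [307, 308, 309, 310, 311, 312, 313, 314, 324, 325, 326, 327, 328, 329, 330, 341, 342, 343, 344, 345, 346, 347, 348, 349]
212 0.177 [307, 308, 309, 310, 311, 312, 313, 314, 325, 326, 327, 328, 329, 330, 341, 342, 343, 344, 345, 346, 347, 348, 349]
214 0.173 [308, 309, 310, 311, 312, 313, 314, 325, 326, 327, 328, 330, 331, 341, 342, 343, 344, 345, 346, 347]
216 0.169 [311, 312, 313, 324, 325, 326, 327, 328, 329, 330, 331, 342, 343, 344]
218 0.167 [313, 314, 325, 326, 327, 328, 329, 330, 331]
220 0.163 [325, 326, 327, 328, 329, 330, 331]
222 0.159 [326, 327, 328, 329, 330, 331]
224 0.155 [326, 328, 330, 331]
```

View pics/c3.png

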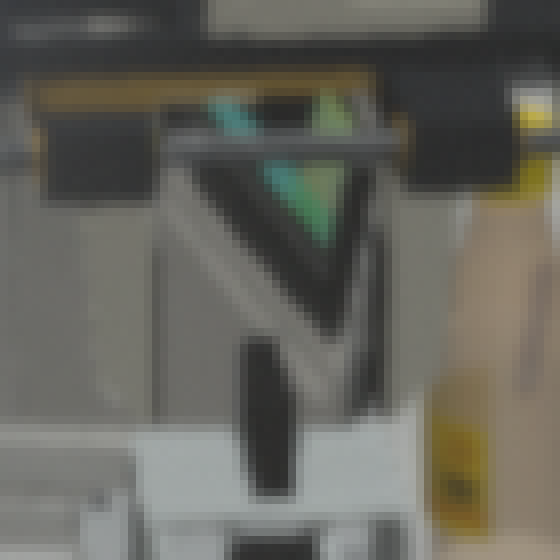

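The fingers straddle the grip with their tips at z ≈ 0.168 while the reported TCP is 0.142. So real tips are 26 mm above the reported value. I'll go 13 mm lower and close.

Emit:
{"api": "apply_moves", "payload": {
  "commands": [
    [60, 0, 0, -0.11, 0],
    [60, 0, 0, -0.11, 0],
    [0, 0, 0, 0, 0],
    [0, 0, 0, 0, 0],
    [0, 0, 0, 0, 0],
    [0, 0, 0, 0, 0],
    [0, 0, 0, 0, 0],
    [0, 0, 0, 0, 0],
    [0, 0, 0, 0, 0],
    [0, 0, 0, 0, 0]
  ],
  "newtons": 35
}}

```text
clock: 6.88
position: [0.4376, 0.4028, 0.1292]
ee_rot: [-1.99, -2.431, 0.0]
force: [-1.1, 0.1, -0.2]
width: 0.129
gripper_force: 35.0
```

Emit:
{"api": "apply_moves", "payload": {
  "commands": [
    [0, 0, 0, 0.1, 0],
    [0, 0, 0, 0.25, 0],
    [0, 0, 0, 0.3, 0],
    [0, 0, 0, 0.3, 0],
    [0, 0, 0, 0.3, 0],
    [0, 0, 0, 0.15, 0],
    [0, 0, 0, 0, 0],
    [0, 0, 0, 0, 0]
  ]
}}

```text
clock: 7.88
position: [0.4374, 0.4026, 0.2127]
ee_rot: [-1.99, -2.431, 0.001]
force: [-1.1, -0.5, -2.5]
width: 0.127
gripper_force: 35.0
```

```bash
python3 - <<'E'
from h import *
st()
a,d=snap('side','side3');Q=cloud('side',d)
m=(Q[...,1]>.35)&(Q[...,1]<.45)&(Q[...,0]>.38)&(Q[...,0]<.49)&(Q[...,2]>.14)&(a.min(2)>95)
m[:150]=0
q=Q[m];print(len(q),q.min(0),q.max(0))
for z in np.arange(.15,.25,.006):
    k=q[abs(q[:,2]-z)<.003]
    if len(k):print(z.round(3),len(k),k[:,0].min().round(3),k[:,0].max().round(3),k[:,1].min().round(3),k[:,1].max().round(3))
cv2.imwrite('pics/c4.png',cv2.resize(a[140:310,230:390],None,fx=3.5,fy=3.5,interpolation=0)[:,:,::-1])
E
```

```text
7.875 [0.4374 0.4026 0.2127] yaw_y 11.4 z [-0.001 -0.001 -1.   ] [-1.1 -0.5 -2.5] 0.12710845552655337 34.9940425157547 [-1.09  0.38  0.36  1.66 -0.15  1.13 -0.49]
818 [0.39806073 0.37004782 0.16630541] [0.47325124 0.43792462 0.3024155 ]
0.168 12 0.4 0.471 0.383 0.435
0.174 17 0.398 0.471 0.399 0.435
0.18 10 0.398 0.466 0.42 0.436
0.186 8 0.398 0.465 0.419 0.437
0.192 10 0.398 0.463 0.42 0.438
0.198 9 0.399 0.463 0.419 0.434
0.204 7 0.398 0.463 0.421 0.435
0.21 9 0.399 0.463 0.421 0.437
0.216 7 0.399 0.463 0.421 0.437
0.222 19 0.399 0.47 0.41 0.437
0.228 285 0.399 0.473 0.37 0.438
0.234 12 0.423 0.445 0.394 0.423
0.24 13 0.42 0.449 0.408 0.417
0.246 33 0.414 0.455 0.406 0.42
```

View pics/c4.png

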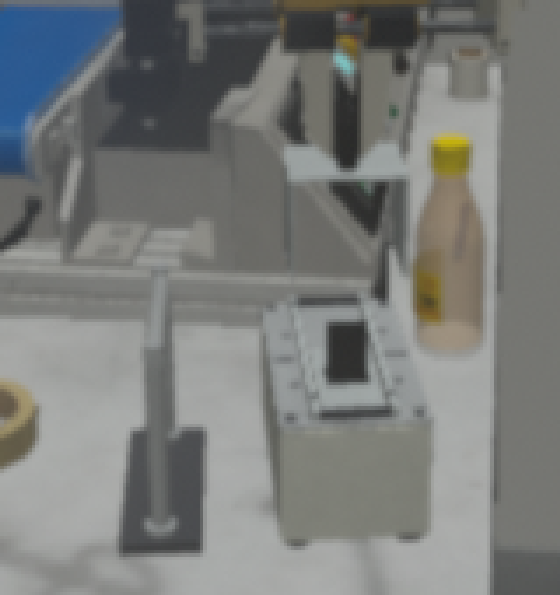

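The guard hangs level in the gripper. Its feet are at z ≈ 0.168 and its roof is at crop (345,165), and the shutter tab is uncovered at (347,350). Next I'll move it over the bar.

Emit:
{"api": "apply_moves", "payload": {
  "commands": [
    [0, 0.2, -0.01, 0, -0.03],
    [0, 0.3, -0.02, 0, -0.03],
    [0, 0.4, -0.02, 0, 0],
    [0, 0.4, -0.02, 0, 0],
    [0, 0.3, -0.02, 0, 0],
    [0, 0.2, -0.01, 0, 0],
    [0, 0.11, -0.01, 0, 0],
    [0, 0, 0, 0, 0],
    [0, 0, 0, 0, 0]
  ]
}}

```text
clock: 9.05
position: [0.5517, 0.3966, 0.2133]
ee_rot: [-2.025, -2.401, -0.0]
force: [0.2, 0.7, -1.3]
width: 0.13
gripper_force: 35.0
```

```bash
python3 - <<'E'
from h import *
st()
a,d=snap('side','side4');Q=cloud('side',d)
m=(Q[...,1]>.33)&(Q[...,1]<.47)&(Q[...,0]>.49)&(Q[...,0]<.61)&(Q[...,2]>.11)&(Q[...,2]<.235)
q=Q[m]
for z in np.arange(.11,.236,.008):
    k=q[(abs(q[:,2]-z)<.004)]
    if len(k):print(z.round(3),len(k),k[:,0].min().round(3),k[:,0].max().round(3),k[:,1].min().round(3),k[:,1].max().round(3))
E
```

```text
9.05 [0.5517 0.3966 0.2133] yaw_y 9.71 z [-0.  0. -1.] [ 0.2  0.7 -1.3] 0.12951394695660437 34.994099736213684 [-0.94  0.53  0.38  1.43 -0.2   1.22 -0.36]
0.11 12 0.536 0.556 0.335 0.459
0.118 21 0.536 0.555 0.339 0.461
0.126 131 0.535 0.565 0.34 0.461
0.134 30 0.536 0.565 0.335 0.458
0.166 8 0.514 0.583 0.371 0.428
0.174 17 0.514 0.584 0.367 0.429
0.182 17 0.514 0.585 0.382 0.431
0.19 18 0.514 0.585 0.379 0.43
0.198 19 0.514 0.586 0.374 0.429
0.206 20 0.514 0.583 0.396 0.429
0.214 18 0.514 0.584 0.39 0.431
0.222 22 0.513 0.579 0.416 0.429
0.23 282 0.513 0.588 0.36 0.429
```

Guard and bar are centred on each other (guard x 0.514–0.585, bar centre about 0.551). Lowering from 0.213 to about 0.117.

Emit:
{"api": "apply_moves", "payload": {
  "commands": [
    [0, 0, 0, -0.2, 0],
    [0, 0, 0, -0.3, 0],
    [0, 0, 0, -0.3, 0],
    [0, 0, 0, -0.3, 0],
    [0, 0, 0, -0.2, 0],
    [0, 0, 0, -0.15, 0],
    [0, 0, 0, -0.1, 0],
    [0, 0, 0, -0.05, 0],
    [0, 0, 0, 0, 0]
  ]
}}

```text
clock: 10.22
position: [0.5524, 0.3963, 0.1174]
ee_rot: [2.026, 2.401, 0.001]
force: [0.4, -0.0, -2.0]
width: 0.127
gripper_force: 35.0
```

Emit:
{"api": "apply_moves", "payload": {
  "commands": [
    [0, 0, 0, -0.025, 0],
    [0, 0, 0, -0.02, 0],
    [0, 0, 0, 0, 0]
  ]
}}

```text
clock: 10.6
position: [0.5525, 0.3964, 0.1152]
ee_rot: [2.026, 2.401, 0.001]
force: [-0.9, -0.9, 3.0]
width: 0.125
gripper_force: 35.0
```

Wrist force z rose from about -2 N to +3 N, so the guard is resting on the bar. Releasing.

Emit:
{"api": "apply_moves", "payload": {
  "commands": [
    [15, 0, 0, 0, 0],
    [20, 0, 0, 0, 0],
    [30, 0, 0, 0, 0],
    [40, 0, 0, 0, 0],
    [50, 0, 0, 0, 0],
    [50, 0, 0, 0, 0],
    [50, 0, 0, 0, 0],
    [50, 0, 0, 0.3, 0],
    [50, 0, 0, 0.4, 0],
    [50, 0, 0, 0.5, 0],
    [50, 0, 0, 0, 0]
  ]
}}

```text
clock: 11.98
position: [0.5541, 0.3971, 0.1907]
ee_rot: [2.025, 2.4, 0.009]
force: [-0.0, 0.1, -0.2]
width: 0.497
gripper_force: 0.0
```

```bash
python3 - <<'E'
from h import *
st()
a,d=snap('side','side5');Q=cloud('side',d)
m=(Q[...,1]>.33)&(Q[...,1]<.47)&(Q[...,0]>.49)&(Q[...,0]<.61)&(Q[...,2]>.05)&(Q[...,2]<.2)
q=Q[m]
for z in np.arange(.06,.2,.008):
    k=q[(abs(q[:,2]-z)<.004)]
    if len(k):print(z.round(3),len(k),k[:,0].min().round(3),k[:,0].max().round(3),k[:,1].min().round(3),k[:,1].max().round(3))
cv2.imwrite('pics/c5.png',cv2.resize(a[140:310,230:390],None,fx=3.5,fy=3.5,interpolation=0)[:,:,::-1])
E
```

```text
11.975 [0.5541 0.3971 0.1907] yaw_y 9.67 z [ 0.005  0.004 -1.   ] [-0.   0.1 -0.2] 0.49706845603605393 0.0 [-0.93  0.55  0.38  1.46 -0.21  1.17 -0.36]
0.06 28 0.536 0.558 0.34 0.459
0.068 30 0.515 0.584 0.34 0.459
0.076 49 0.495 0.585 0.331 0.461
0.084 43 0.49 0.586 0.331 0.459
0.092 39 0.514 0.587 0.342 0.459
0.1 40 0.514 0.583 0.4 0.461
0.108 43 0.514 0.583 0.395 0.461
0.116 36 0.514 0.58 0.415 0.46
0.124 63 0.513 0.579 0.343 0.46
0.132 372 0.514 0.588 0.335 0.46
0.14 21 0.543 0.553 0.373 0.419
0.148 22 0.543 0.553 0.413 0.419
0.156 24 0.543 0.56 0.384 0.419
0.164 46 0.543 0.559 0.375 0.419
```

View pics/c5.png

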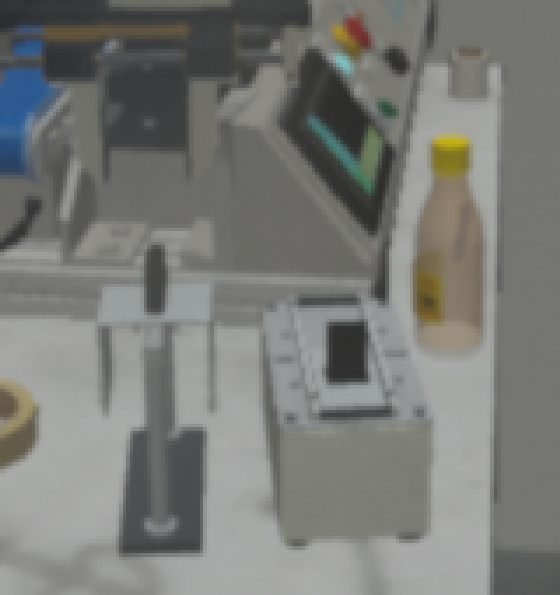

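The guard hangs level, straddling the bar: legs at crop (105,370) and (212,360), grip at (155,280), x 0.514–0.585 and roof at z 0.132. The shut tab is at (347,350). I'll turn the gripper 90° so it pinches the tab across its 12 mm (along y). That keeps the gripper body clear of the hung guard.

Emit:
{"api": "apply_moves", "payload": {
  "commands": [
    [50, 0, 0, 0.2, 0.26],
    [50, -0.1, 0, 0, 0.27],
    [50, -0.2, 0, 0, 0.27],
    [50, -0.2, 0, 0, 0.27],
    [50, -0.2, 0, 0, 0.27],
    [50, -0.2, 0, 0, 0.27],
    [50, -0.2, 0, 0, 0.27],
    [50, -0.2, 0, 0, 0.27],
    [50, -0.2, 0, 0, 0.27],
    [50, -0.2, 0, 0, 0.27],
    [50, -0.2, 0, 0, 0.27],
    [50, -0.06, 0, 0, 0.26]
  ]
}}

```text
clock: 13.52
position: [0.4335, 0.3961, 0.1982]
ee_rot: [0.334, -3.123, 0.001]
force: [-0.2, -0.3, -0.8]
width: 0.498
gripper_force: 0.0
```

```bash
python3 - <<'E'
from h import *
st()
a=np.load('pics/side5.npz');Q=cloud('side',a['d']);im=a['im']
m=(im.max(2)<75)&(Q[...,1]>.36)&(Q[...,1]<.43)&(Q[...,0]>.41)&(Q[...,0]<.47)&(Q[...,2]>.095)&(Q[...,2]<.135)
q=Q[m];print(len(q),np.percentile(q,[2,50,98],axis=0).round(4))
t=q[q[:,2]<.12];print('face',t.mean(0))
E
```

```text
13.525 [0.4335 0.3961 0.1982] yaw_y 102.22 z [-0.001 -0.001 -1.   ] [-0.2 -0.3 -0.8] 0.4975996830093199 0.0 [-0.82  0.38 -0.02  1.67  0.01  1.09  0.95]
133 [[0.4254 0.3941 0.0961]
 [0.434  0.4001 0.1112]
 [0.4443 0.4048 0.1238]]
face [0.43457551 0.40034723 0.10796871]
```

Tab centre comes out at (0.436, 0.395), which agrees with the hopper model. Descending to a reported z of 0.073 (real tips ≈ 0.099) and closing.

Emit:
{"api": "apply_moves", "payload": {
  "commands": [
    [50, 0.045, -0.015, -0.3, 0],
    [50, 0, 0, -0.4, 0],
    [50, 0, 0, -0.4, 0],
    [50, 0, 0, -0.4, 0],
    [50, 0, 0, -0.3, 0],
    [50, 0, 0, -0.2, 0],
    [50, 0, 0, -0.08, 0],
    [50, 0, 0, 0, 0]
  ],
  "newtons": 30
}}

```text
clock: 14.52
position: [0.4374, 0.3953, 0.0738]
ee_rot: [0.326, -3.125, 0.0]
force: [-0.3, 0.5, 0.3]
width: 0.499
gripper_force: 0.0
```

Emit:
{"api": "apply_moves", "payload": {
  "commands": [
    [0, 0, 0, 0, 0],
    [0, 0, 0, 0, 0],
    [0, 0, 0, 0, 0],
    [0, 0, 0, 0, 0],
    [0, 0, 0, 0, 0],
    [0, 0, 0, 0, 0],
    [0, 0, 0, 0, 0]
  ],
  "newtons": 30
}}

```text
clock: 15.4
position: [0.4375, 0.3951, 0.0739]
ee_rot: [-0.326, 3.125, -0.0]
force: [0.6, -2.5, 5.1]
width: 0.127
gripper_force: 30.0
```

Gripped at 12 mm wide. Sliding 35 mm along the hopper's -y.

Emit:
{"api": "apply_moves", "payload": {
  "commands": [
    [0, 0.02, -0.095, 0, 0],
    [0, 0.02, -0.095, 0, 0],
    [0, 0.02, -0.095, 0, 0],
    [0, 0.02, -0.095, 0, 0],
    [0, 0.02, -0.095, 0, 0],
    [0, 0.02, -0.095, 0, 0],
    [0, 0, 0, 0, 0],
    [0, 0, 0, 0, 0],
    [0, 0, 0, 0, 0]
  ],
  "newtons": 40
}}

```text
clock: 16.52
position: [0.4441, 0.3639, 0.0739]
ee_rot: [-0.329, 3.123, 0.006]
force: [-0.5, 9.1, -2.4]
width: 0.127
gripper_force: 40.0
```

```bash
python3 - <<'E'
from h import *
st()
a,d=snap('side','side6');b,e=snap('top','top6');Q=cloud('side',d)
m=(Q[...,1]>.33)&(Q[...,1]<.47)&(Q[...,0]>.505)&(Q[...,0]<.6)&(Q[...,2]>.05)&(Q[...,2]<.2)
q=Q[m]
for z in np.arange(.068,.18,.016):
    k=q[(abs(q[:,2]-z)<.004)]
    if len(k):print(z.round(3),k.min(0).round(3),k.max(0).round(3))
cv2.imwrite('pics/c6.png',cv2.resize(a[140:310,230:390],None,fx=3.5,fy=3.5,interpolation=2)[:,:,::-1])
E
```

```text
16.525 [0.4441 0.3639 0.0739] yaw_y 102.03 z [ 0.     0.004 -1.   ] [-0.5  9.1 -2.4] 0.12716652033132336 40.00037670135498 [-0.76  0.49 -0.02  1.84  0.01  0.81  0.99]
0.068 [0.515 0.341 0.064] [0.583 0.461 0.072]
0.084 [0.515 0.34  0.08 ] [0.585 0.459 0.088]
0.1 [0.514 0.401 0.096] [0.582 0.462 0.104]
0.116 [0.514 0.414 0.112] [0.58 0.46 0.12]
0.132 [0.515 0.334 0.128] [0.588 0.459 0.136]
0.148 [0.542 0.411 0.144] [0.553 0.419 0.152]
0.164 [0.544 0.376 0.16 ] [0.559 0.416 0.163]
```

View pics/c6.png

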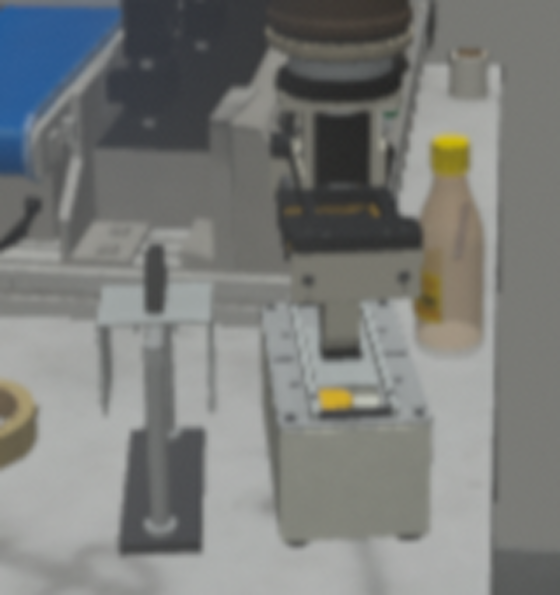

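The jaws hold the tab with the opening partly uncovered at crop (350,400), and the guard is unchanged. Travel is about 32 mm and the spring reads 9.1 N (9.6 N expected at half), so I'll nudge 2.5 mm further and settle.

Emit:
{"api": "apply_moves", "payload": {
  "commands": [
    [0, 0.008, -0.04, 0, 0],
    [0, 0, 0, 0, 0],
    [0, 0, 0, 0, 0],
    [0, 0, 0, 0, 0],
    [0, 0, 0, 0, 0]
  ],
  "newtons": 40
}}

```text
clock: 17.25
position: [0.4446, 0.3617, 0.0739]
ee_rot: [-0.329, 3.123, 0.006]
force: [-1.2, 8.3, -3.4]
width: 0.124
gripper_force: 40.0
```

```bash
python3 -c "
from h import *
st();print(arm.sign_off())"
```

```text
17.25 [0.4446 0.3617 0.0739] yaw_y 102.04 z [ 0.001  0.004 -1.   ] [-1.2  8.3 -3.4] 0.12439584968916409 40.0004768371582 [-0.76  0.49 -0.02  1.85  0.01  0.8   0.99]
the job is handed in; nothing more can be done
None
```

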